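# Shim the rocking drill stand

### The arm

A 7-joint arm with a two-finger parallel gripper is mounted at the origin on the work surface. World frame = base frame: x ahead of the robot, y to its left, z up, the work surface at z = 0. Lengths are in m, angles in rad, forces in N, time in s.
With the tool pointing down it reaches from about 0.4 to 0.85 m from the base axis. Payload 4.5 kg.
Tool frame: the origin (TCP) lies midway between the tips of the shut fingers; the grasp point (between the pads) lies 19 mm behind it; z points along the fingers, y is the line along which they close (so a half turn about z gives the same grasp; the last joint's range is limited). The gripper opens to 88 mm and grips with 3 to 60 N. Pads are 18 mm wide; open, the fingers measure 123 mm over their backs; the gripper's body (75 mm by 187 mm) begins 45 mm behind the grasp point.
Start: joints at [-1.09, 0.689, -0.195, 1.565, 0.157, 0.902, -0.215], TCP at [0.27, 0.564, 0.239] pointing down, gripper open.
Joint ranges: [-3.01, 3.01], [-0.46, 2.08], [-1.47, 1.51], [0.13, 2.56], [-1, 4.14], [0.04, 2.09], [-2.66, 2.66]. Speed limits (rad/s): [2.57, 2.57, 3.14, 3.14, 3.14, 3.14, 3.14].

### API

Orientations are given as a unit quaternion [x, y, z, w].
In Python, from plant import * gives the robot as it stands.
- The arm moves only by the tool send_rows, never from a script. Its argument "targets" is a list of rows, each a list of 2 entries, a list of its own where there are three numbers: the shift along the tool's x, y, z in units of 0.3 m (1.0 is 0.3 m), then the turn, a rotation vector about the tool's x, y, z in units of pi rad (1.0 is pi rad). A call has 1 to 12 rows; each row is the pose to reach, as a shift and turn from the pose commanded when the call began, along the tool's axes at that moment, turning the shorter way round; what a row does not reach only later rows make up. A row lasts 1/8 s, in which the tool goes at most 62.5 mm and 10.7 degrees, less where a joint would pass 70% of its speed; a pose out of reach is approached as far as the arm can. A call with a number of a shift or a turn outside -1 to 1 is refused whole. A call with a gripper value outside its range is refused whole. "fingers" is the opening, from 0 (shut) to 1 (fully open), set as the call begins (left out, the last holds). The fingers move at their own pace and stop on an object; "newtons" is the grip in N (left out, the last holds). Time passes only in rows, so rows that repeat a pose let the fingers close. It gives the time, the measured TCP pose, the force, the opening and the grip force at its end, in the units of the state.
- get_state(): the state, without advancing time (a new reading comes with each control period).
- snapshot(name): name is "scene" or "side" or "wrist"; returns a dict with "img" (480x640x3 uint8, blue, green, red), "fx", "fy", "cx", "cy" (pixels), "k1" (the pictures are not rectified: a ray, as slopes to the right and down, at radius r is drawn at 1 + k1 r^2 times it, then the intrinsics apply), "cam_to_world" (4x4, takes a point from camera to world coordinates); the wrist camera has in their place "T_tool_cam" (4x4, takes a point from camera to tool coordinates, whose origin is the TCP and whose axes are the flange's). Camera axes: x right, y down, z forward; pixel columns grow to the right and rows downward; lengths in m; the calibration is good to about 2 mm. A picture is of the moment at which its call begins: read the wrist's pose just before it. There is no depth.
- finish_job(): hands the job in; it is judged then, once.
The state is a dict: "clock": time; "q": joint angles; "qd": joint speeds; "joint_torque": joint torques, N m; "tool_pos": TCP position; "eef_rot": TCP orientation; "contact_force": force on the tool from outside, world axes, zero at the start; "moment": the same for the moment, N m; "opening": opening from 0.0 (shut) to 1.0 (fully open); "finger_force": force on a finger pad.
Only numpy, scipy, OpenCV 4.12 (cv2) and the standard library are available. Lean on these libraries where they do the work, as an engineer would, in place of code of your own. Each camera call takes 0.05 s, during which the arm holds its last target. There are 200 camera calls.

### The job

The little drill stand rocks because the block under its front left foot, as the robot sees it, is too low. Slide brass shims one by one, lying flat on top of one another, in between that block and the foot until the gap is filled (it may take one, two or three), without shifting the stand on its blocks or disturbing the other things on the bench. Then press firmly down on the corner above that foot to prove that the stand no longer rocks, and let go.

Things in the scene. Friction and masses are not known exactly. Their poses are not given: they have to be found in the camera images.
- stand: loose bench drill stand, about 1.3 kg: grey base plate 180 x 150 x 10 mm, four rubber feet 16 mm tall at x +-70, y +-55 mm, column with green drill head at the far right. Origin: plate centre at the level of the feet's undersides; z up, +x away from the robot, +y to its left (yaw within 0.3 rad). Plate top 26 mm above the origin; head, up to 200 mm above it, keeps to x > -15, y < 40 mm
- blocks: the fixed round wooden blocks, 72 mm in diameter and 40 mm tall, under the three other feet, concentric with them; origin on the table below the stand's origin, same axes. The fourth block, below the front left foot (x -70, y +55 mm), is of the same diameter but only 33, 27 or 21 mm tall: room for 1, 2 or 3 shims and 1 mm of play. The two blocks not in use stand spare on the far side of the table
- short_foot (a point): centre of the underside of the front left foot, which hangs in the air 40 mm above the table while the stand is level: the stand rests on its other three feet. The foot is 22 mm in diameter; its underside is flat over 16 mm, with a 4 mm tall chamfer around
- press_spot (a point): top of the base plate right above the short foot, 20 mm inside the plate's edges, 66 mm above the table while level. The block's rim shows 16 mm beyond the plate, on the left and in front, and can be felt there. Unshimmed, the stand tips here under about 4 to 6 N; press with 8 to 15 N to test it
- shim1: one of four equal flat brass shims, 90 (x) x 30 (y) x 6 (z) mm, 120 g, lying flat on the table. Origin: centre of its underside, x along its length. Put in from the stand's left side (along its -y) until the foot is 20 mm past the shim's middle, its outer end sticks out 29 mm beyond the round block, with room for the fingers, and it stays on the block when let go
- shim2: one of four equal flat brass shims, 90 (x) x 30 (y) x 6 (z) mm, 120 g, lying flat on the table. Origin: centre of its underside, x along its length. Put in from the stand's left side (along its -y) until the foot is 20 mm past the shim's middle, its outer end sticks out 29 mm beyond the round block, with room for the fingers, and it stays on the block when let go
- shim3: one of four equal flat brass shims, 90 (x) x 30 (y) x 6 (z) mm, 120 g, lying flat on the table. Origin: centre of its underside, x along its length. Put in from the stand's left side (along its -y) until the foot is 20 mm past the shim's middle, its outer end sticks out 29 mm beyond the round block, with room for the fingers, and it stays on the block when let go
- shim4: one of four equal flat brass shims, 90 (x) x 30 (y) x 6 (z) mm, 120 g, lying flat on the table. Origin: centre of its underside, x along its length. Put in from the stand's left side (along its -y) until the foot is 20 mm past the shim's middle, its outer end sticks out 29 mm beyond the round block, with room for the fingers, and it stays on the block when let go
- file: a flat hand file with a round wooden handle, 225 mm long, lying among the shims; a bystander, to be left alone
- jar: a small closed amber glass jar, 32 mm across, 40 mm tall, standing in front of the stand; a bystander, to be left alone
- pliers: black-handled pliers, about 140 mm long, lying beyond the shims; a bystander, to be left alone
- firebrick: a fire brick 110 x 200 x 30 mm, lying at the left; a bystander, to be left alone
- saw: a jeweller's saw frame, about 250 x 100 mm, lying at the right; a bystander, to be left alone
- brush: a bench brush lying near the robot at the right; a bystander, to be left alone

How it is judged:
On the way, in this order (a step that is already met when the one before it is completed fails the run):
1. a shim lies under the short foot (((x of short_foot in the frame of shim1 between -0.037 and 0.037 m and y of short_foot in the frame of shim1 between -0.01 and 0.01 m and z of short_foot in the frame of shim1 above 0.0045 m and angle between shim1's own z axis and vertical below 0.06 rad) or (x of short_foot in the frame of shim2 between -0.037 and 0.037 m and y of short_foot in the frame of shim2 between -0.01 and 0.01 m and z of short_foot in the frame of shim2 above 0.0045 m and angle between shim2's own z axis and vertical below 0.06 rad) or (x of short_foot in the frame of shim3 between -0.037 and 0.037 m and y of short_foot in the frame of shim3 between -0.01 and 0.01 m and z of short_foot in the frame of shim3 above 0.0045 m and angle between shim3's own z axis and vertical below 0.06 rad) or (x of short_foot in the frame of shim4 between -0.037 and 0.037 m and y of short_foot in the frame of shim4 between -0.01 and 0.01 m and z of short_foot in the frame of shim4 above 0.0045 m and angle between shim4's own z axis and vertical below 0.06 rad))), for 0.2 s.
2. the fingers press on the stand, the short foot bears on a shim with more than 2 N and the stand stays level within 0.03 rad (contact force between the fingers and stand above 4 N and angle between stand's own z axis and vertical below 0.03 rad and ((x of short_foot in the frame of shim1 between -0.037 and 0.037 m and y of short_foot in the frame of shim1 between -0.01 and 0.01 m and z of short_foot in the frame of shim1 between 0.0045 and 0.0085 m and angle between shim1's own z axis and vertical below 0.04 rad and contact force between shim1 and stand above 2 N) or (x of short_foot in the frame of shim2 between -0.037 and 0.037 m and y of short_foot in the frame of shim2 between -0.01 and 0.01 m and z of short_foot in the frame of shim2 between 0.0045 and 0.0085 m and angle between shim2's own z axis and vertical below 0.04 rad and contact force between shim2 and stand above 2 N) or (x of short_foot in the frame of shim3 between -0.037 and 0.037 m and y of short_foot in the frame of shim3 between -0.01 and 0.01 m and z of short_foot in the frame of shim3 between 0.0045 and 0.0085 m and angle between shim3's own z axis and vertical below 0.04 rad and contact force between shim3 and stand above 2 N) or (x of short_foot in the frame of shim4 between -0.037 and 0.037 m and y of short_foot in the frame of shim4 between -0.01 and 0.01 m and z of short_foot in the frame of shim4 between 0.0045 and 0.0085 m and angle between shim4's own z axis and vertical below 0.04 rad and contact force between shim4 and stand above 2 N))), for 0.2 s.
At the end, for the whole second after the job is handed in: The stand is at rest, level within 0.03 rad and within 15 mm of where it stood; a shim lies flat (0.04 rad) and still right below the short foot, less than 2.5 mm from touching it, with the foot's centre at most 37 mm along and 10 mm across from the shim's middle (angle between stand's own z axis and vertical below 0.03 rad and distance of stand from where it was at the start of the episode below 0.015 m and linear speed of stand below 0.02 m/s and ((x of short_foot in the frame of shim1 between -0.037 and 0.037 m and y of short_foot in the frame of shim1 between -0.01 and 0.01 m and z of short_foot in the frame of shim1 between 0.0045 and 0.0085 m and angle between shim1's own z axis and vertical below 0.04 rad and linear speed of shim1 below 0.02 m/s) or (x of short_foot in the frame of shim2 between -0.037 and 0.037 m and y of short_foot in the frame of shim2 between -0.01 and 0.01 m and z of short_foot in the frame of shim2 between 0.0045 and 0.0085 m and angle between shim2's own z axis and vertical below 0.04 rad and linear speed of shim2 below 0.02 m/s) or (x of short_foot in the frame of shim3 between -0.037 and 0.037 m and y of short_foot in the frame of shim3 between -0.01 and 0.01 m and z of short_foot in the frame of shim3 between 0.0045 and 0.0085 m and angle between shim3's own z axis and vertical below 0.04 rad and linear speed of shim3 below 0.02 m/s) or (x of short_foot in the frame of shim4 between -0.037 and 0.037 m and y of short_foot in the frame of shim4 between -0.01 and 0.01 m and z of short_foot in the frame of shim4 between 0.0045 and 0.0085 m and angle between shim4's own z axis and vertical below 0.04 rad and linear speed of shim4 below 0.02 m/s))).
It fails at once if the stand is knocked over or tipped by more than 0.35 rad (angle between stand's own z axis and vertical above 0.35 rad).
It fails at once if a bystander is moved by more than 30 mm (distance of any of file, jar, pliers, firebrick, saw, brush from where it was at the start of the episode above 0.03 m).
It also fails if it takes over 72 s, if anything falls off the work surface, if the arm or the gripper's body presses on something with over 40 N, if the wrist force passes 120 N, or if a joint passes its speed limit or range.

## Working session

There is one attempt and no reset: what is moved stays moved. The work goes in short steps, Python scripts to look and compute and a tool call to move; the robot and the scene stay as the last step left them, time stands still between calls to the robot, and variables do not carry over. Pictures are saved under pics/ and viewed, at most 12 in all, crops included, and the job is handed in when it is done.

Besides the shell and the picture viewer there is one more tool, called after "Call:" as name(argument=value, ...) on one line, values as JSON. send_rows: Moves the arm, as the interface text tells. Its arguments: {"type":"object","properties":{"targets":{"type":"array"},"fingers":{"type":"number"},"newtons":{"type":"number"}},"required":["targets"]}

```bash
ls; mkdir -p pics
python3 - <<'E'
from plant import *
import cv2
print(get_state())
for n in ("scene","side"):
    s=snapshot(n); cv2.imwrite(f"pics/{n}0.png",s["img"])
    print(n,{k:v for k,v in s.items() if k!="img"})
E
```

```text
pics
{'clock': 0.0, 'q': array([-1.0901913 ,  0.68996611, -0.19455141,  1.56635628,  0.15725842,
        0.90248064, -0.21511098]), 'qd': array([ 1.39887042e-03, -1.70270107e-04, -1.56459155e-03, -6.07467340e-04,
       -6.12997859e-04, -3.30722136e-05,  1.01062681e-03]), 'joint_torque': array([ 4.33505265e-04, -5.27568233e+01, -1.26675993e+00, -1.53422105e+01,
       -5.26645279e-02,  6.65385291e-03,  1.76286744e-04]), 'tool_pos': array([0.26979545, 0.56306344, 0.23791886]), 'eef_rot': array([ 2.21510727e-01,  9.75157509e-01, -8.95933284e-04, -1.64335339e-04]), 'contact_force': array([0.11135724, 1.17014817, 0.72954264]), 'moment': array([-0.02610497, -0.01334096,  0.08663438]), 'finger_force': 0.0, 'opening': 1.000917909746721}
scene {'fx': 500.7912122877288, 'fy': 500.7912122877288, 'cx': 332.9443738826724, 'cy': 237.89310590529496, 'k1': 0.023222239597656662, 'cam_to_world': array([[ 0.23295172,  0.6876483 , -0.68765785,  1.41443715],
       [ 0.97246917, -0.16915332,  0.16028374, -0.22982447],
       [-0.00610076, -0.70606442, -0.70812132,  0.95591486],
       [ 0.        ,  0.        ,  0.        ,  1.        ]])}
side {'fx': 496.1706188532973, 'fy': 496.1706188532973, 'cx': 310.65624184969465, 'cy': 240.94180832511057, 'k1': 0.02002379665136176, 'cam_to_world': array([[ 0.88440764, -0.33670748,  0.32318911,  0.12658829],
       [-0.4667103 , -0.64123197,  0.6091002 , -0.78274468],
       [ 0.0021506 , -0.68952856, -0.7242553 ,  0.95785369],
       [ 0.        ,  0.        ,  0.        ,  1.        ]])}
```

View pics/scene0.png

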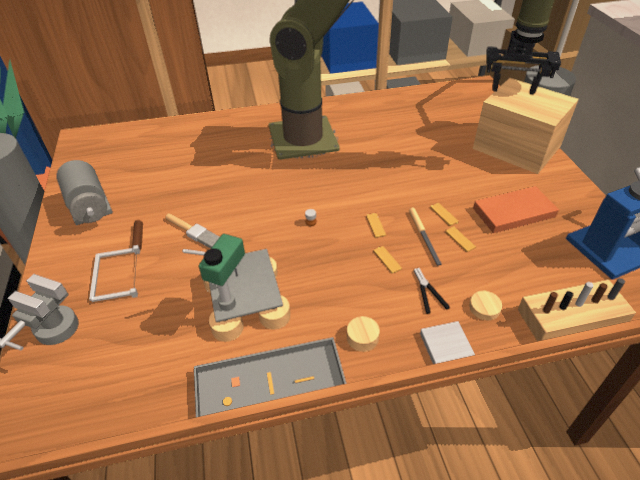

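View pics/side0.png

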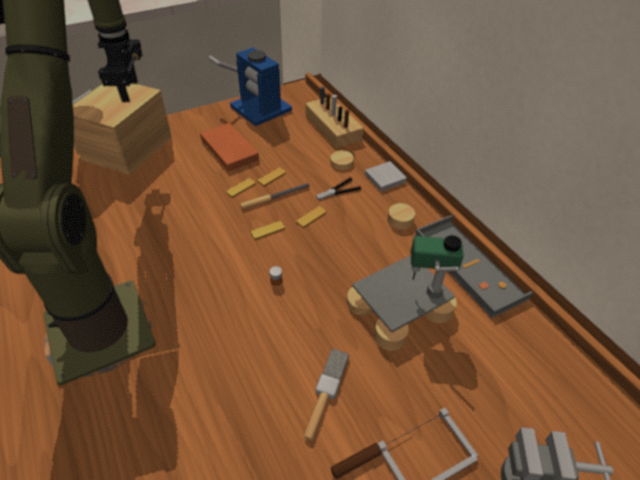

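The scene view shows four brass shims near (376,225), (387,260), (444,214) and (460,239), with the file between them. The stand plate is near (245,285), the jar at (311,217), and the spare blocks at (363,333) and (486,306). Next I'll measure the shims by colour and enlarge the stand.

```bash
cat > h.py <<'E'
import numpy as np, cv2
def K(s): return np.array([[s["fx"],0,s["cx"]],[0,s["fy"],s["cy"]],[0,0,1]])
def rays(s,uv):
    p=cv2.undistortPoints(np.asarray(uv,float).reshape(-1,1,2),K(s),np.array([s["k1"],0,0,0,0.])).reshape(-1,2)
    return np.c_[p,np.ones(len(p))]
def p2w(s,uv,z,T=None):
    T=s["cam_to_world"] if T is None else T
    d=rays(s,uv)@T[:3,:3].T; o=T[:3,3]
    return o+d*((z-o[2])/d[:,2])[:,None]
def w2p(s,P,T=None):
    T=s["cam_to_world"] if T is None else T
    Ti=np.linalg.inv(T)
    return cv2.projectPoints(np.asarray(P,float).reshape(-1,1,3),cv2.Rodrigues(Ti[:3,:3])[0],Ti[:3,3],K(s),np.array([s["k1"],0,0,0,0.]))[0].reshape(-1,2)
E
python3 - <<'E'
from plant import *
from h import *
import cv2,numpy as np,pickle
S={n:snapshot(n) for n in("scene","side")}
pickle.dump(S,open("s0.pkl","wb"))
for n,s in S.items():
    hsv=cv2.cvtColor(s["img"],cv2.COLOR_BGR2HSV)
    m=cv2.inRange(hsv,(17,150,120),(30,255,255))
    nc,l,st,c=cv2.connectedComponentsWithStats(m)
    for i in range(1,nc):
        if 60<st[i,4]<600:
            v,u=np.where(l==i); P=p2w(s,np.c_[u,v],0.006)[:,:2]
            r=cv2.minAreaRect(P.astype(np.float32)*1000)
            mu=P.mean(0);w,V=np.linalg.eigh(np.cov((P-mu).T)); a=V[:,1]
            print(n,c[i].round(),st[i,4],mu.round(4),"ang",round(np.degrees(np.arctan2(a[1],a[0]))%180,1),"len",(np.sqrt(12*w)*1000).round(1), "rectc",np.round(r[0],1))
a=S["scene"]["img"][220:345,190:310]; b=S["side"]["img"][230:355,343:463]
f=lambda x:cv2.resize(x,(400,417),interpolation=cv2.INTER_CUBIC)
cv2.imwrite("pics/st.png",np.hstack([f(a),f(b)]))
a=S["scene"]["img"][285:355,340:510]; b=S["side"]["img"][145:235,325:425]
cv2.imwrite("pics/bl.png",np.vstack([cv2.resize(a,(680,280),interpolation=cv2.INTER_CUBIC),cv2.resize(b[:,:],(680,320),interpolation=cv2.INTER_CUBIC)][:1]))
E
```

```text
scene [444. 214.] 226 [0.473  0.3099] ang 15.6 len [29.2 91.8] rectc [471.7 309.7]
scene [376. 225.] 236 [0.4703 0.1109] ang 179.7 len [28.5 91.1] rectc [468.6 111.2]
scene [460. 239.] 262 [0.5754 0.314 ] ang 15.8 len [29.7 89.8] rectc [574.7 313.5]
scene [387. 259.] 300 [0.6003 0.1026] ang 14.3 len [29.5 90.7] rectc [598.5 101.7]
side [271. 176.] 203 [0.5723 0.3137] ang 15.5 len [31.9 92.2] rectc [573.2 314.5]
side [240. 187.] 220 [0.4702 0.3102] ang 15.6 len [32.  91.2] rectc [470.7 310.8]
side [311. 216.] 253 [0.5971 0.1029] ang 15.0 len [31.4 90.1] rectc [597.4 103. ]
side [267. 229.] 288 [0.4676 0.1124] ang 0.1 len [32.6 91.6] rectc [468.2 112.8]
```

View pics/st.png

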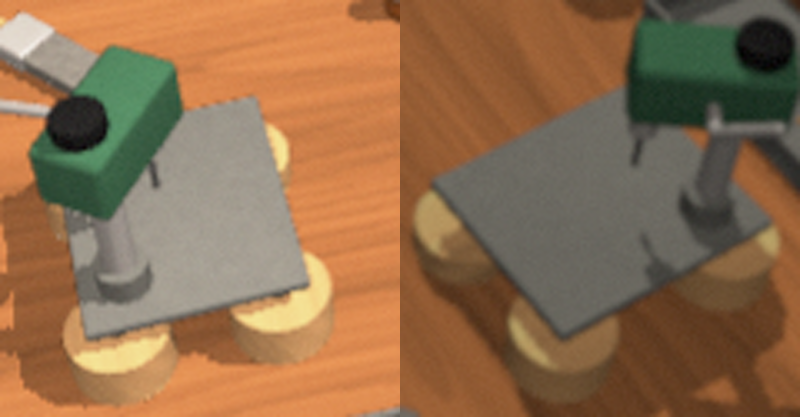

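The stand crop shows plate corners (full-image pixels). Scene: FL (267,249), BL (283,305), BR (215.5,320). Side: FL (352.6,285), FR (392,331), BR (454,296). Next I'll fit the stand pose and overlay the candidate block tops.

Run:
```python
from h import *
import pickle
from scipy.optimize import least_squares
S=pickle.load(open("s0.pkl","rb"))
C={"FL":(-.09,.075),"FR":(-.09,-.075),"BL":(.09,.075),"BR":(.09,-.075)}
obs={"scene":{"FL":(267.1,249.1),"BL":(282.7,305.1),"BR":(215.5,320.1)},"side":{"FL":(352.6,284.9),"FR":(391.9,330.7),"BR":(454,296)}}
def W(p,pts,z):
    c,s=np.cos(p[2]),np.sin(p[2]); pts=np.asarray(pts)
    return np.c_[pts@np.array([[c,s],[-s,c]])+p[:2],np.full(len(pts),z)]
def res(p,ns=("scene","side")): return np.concatenate([(w2p(S[n],W(p,[C[k] for k in obs[n]],.066))-np.array(list(obs[n].values()))).ravel() for n in ns])
for ns in (("scene",),("side",),("scene","side")):
    r=least_squares(res,[.6,-.1,.1],args=(ns,)); print(ns,r.x.round(4),r.fun.round(1))
p=r.x; np.save("stand.npy",p)
print("foot",W(p,[(-.07,.055)],.04))
j=[p2w(S["scene"],[(311,223)],0.0),p2w(S["side"],[(277,280)],0.0)]; print("jar",j)
out=[]
t=np.linspace(0,2*np.pi,120)
# spare tops: triangulate by fitting circle to bright tops
for n,(x0,y0,w,h) in {"scene":(190,225,110,110),"side":(345,235,110,110)}.items():
    im=cv2.resize(S[n]["img"][y0:y0+h,x0:x0+w],None,fx=3.6,fy=3.6,interpolation=cv2.INTER_CUBIC)
    for z,col in ((.033,(0,0,255)),(.027,(0,255,0)),(.021,(255,0,0))):
        q=w2p(S[n],W(p,np.c_[-.07+.036*np.cos(t),.055+.036*np.sin(t)],z)); q=((q-[x0,y0]+.5)*3.6-.5)
        cv2.polylines(im,[np.round(q).astype(int)],True,col,1)
    q=w2p(S[n],W(p,list(C.values()),.066)); q=((q-[x0,y0]+.5)*3.6-.5)
    for a in q: cv2.circle(im,tuple(np.round(a).astype(int)),2,(255,255,0),-1)
    out.append(im)
cv2.imwrite("pics/ov.png",np.hstack(out))
# spare blocks: bright wood tops, triangulate
for n,s in S.items():
    for (u,v) in ({"scene":[(363,333),(486,306)],"side":[(402,216),(342,160)]}[n]):
        for z in (.021,.027,.033): print(n,(u,v),z,p2w(s,[(u,v)],z).round(4)[0][:2],end=" ")
        print()
```

```text
('scene',) [ 0.6411 -0.2638  0.05  ] [ 0.3 -0.6  0.4 -0.3 -0.7  0.7]
('side',) [ 0.6379 -0.2651  0.0702] [-1.5 -0.8  0.1  0.8  1.4 -0.4]
('scene', 'side') [ 0.6396 -0.2646  0.0587] [-0.4 -1.1  0.2 -1.1 -0.7  0.4 -0.9 -1.7 -0.   0.1  1.9 -0.3]
foot [[ 0.56651884 -0.21376293  0.04      ]]
jar [array([[ 4.14744129e-01, -5.90551154e-02,  1.11022302e-16]]), array([[ 4.17770945e-01, -5.66251234e-02,  1.11022302e-16]])]
scene (363, 333) 0.021 [ 0.8116 -0.0229] scene (363, 333) 0.027 [ 0.8155 -0.0242] scene (363, 333) 0.033 [ 0.8193 -0.0255] 
scene (486, 306) 0.021 [0.8072 0.2735] scene (486, 306) 0.027 [0.8111 0.2703] scene (486, 306) 0.033 [0.815 0.267] 
side (402, 216) 0.021 [ 0.81   -0.0277] side (402, 216) 0.027 [ 0.8057 -0.0326] side (402, 216) 0.033 [ 0.8013 -0.0374] 
side (342, 160) 0.021 [0.7912 0.2651] side (342, 160) 0.027 [0.7869 0.2584] side (342, 160) 0.033 [0.7826 0.2517]
```

View pics/ov.png

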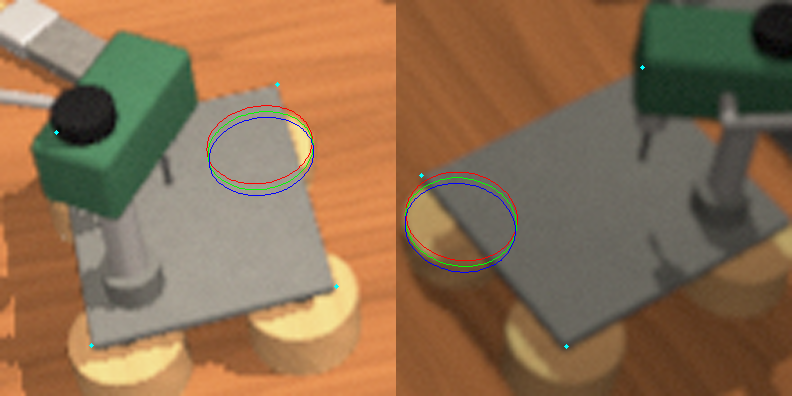

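The overlay puts the plate corners within about 2 px. The front-left block rim shows at (300,140) left and (430,230) right, but its height is still unclear. I'll go and look from close by with the wrist camera on the way.

```bash
cat > plan.py <<'E'
import sys,numpy as np
from plant import *
from scipy.spatial.transform import Rotation as R
def plan(x,y,z,yaw):
    s=get_state(); r0=R.from_quat(s["eef_rot"]); a=np.radians(yaw)
    r1=R.from_matrix(np.array([[-np.sin(a),np.cos(a),0],[np.cos(a),np.sin(a),0],[0,0,-1.]]).T.reshape(3,3).T if 0 else np.c_[[-np.sin(a),np.cos(a),0],[np.cos(a),np.sin(a),0],[0,0,-1.]])
    d=r0.inv().apply(np.array([x,y,z])-s["tool_pos"])/.3; t=(r0.inv()*r1).as_rotvec()/np.pi
    print(f"t={s['clock']:.2f}",s["tool_pos"].round(4),"yaw",round(float(np.degrees(np.arctan2(*r0.as_matrix()[1::-1,1]))),1),"q",s["q"].round(2),"F",s["contact_force"].round(1),"op",round(s["opening"],3),round(s["finger_force"],1))
    print("  row",d.round(4).tolist(),t.round(4).tolist())
if __name__=="__main__": plan(*map(float,sys.argv[1:]))
E
sed -i 's/r1=R.from_matrix(.*$/r1=R.from_matrix(np.c_[[-np.sin(a),np.cos(a),0],[np.cos(a),np.sin(a),0],[0,0,-1.]])/' plan.py
python3 plan.py 0.52 -0.08 0.28 3.4; python3 plan.py 0.438 0.112 0.10 90
python3 -c "
from plant import *
s=snapshot('wrist');print({k:v for k,v in s.items() if k!='img'})"
```

```text
t=0.20 [0.2699 0.5633 0.2382] yaw 64.4 q [-1.09  0.69 -0.19  1.57  0.16  0.9  -0.22] F [ 0.3  0.6 -0.3] op 0.998 0.0
  row [-1.6783, -1.5739, -0.1373] [-0.0003, 0.0002, 0.3389]
t=0.20 [0.2699 0.5633 0.2382] yaw 64.4 q [-1.09  0.69 -0.19  1.57  0.16  0.9  -0.22] F [ 0.3  0.6 -0.3] op 0.998 0.0
  row [-1.1552, -1.1142, 0.4621] [-0.0004, -0.0, -0.1422]
{'fx': 414.2511447041084, 'fy': 414.2511447041084, 'cx': 320.9426536034011, 'cy': 241.65257043617044, 'k1': -0.03651549108407553, 'T_tool_cam': array([[-1.75231873e-03, -9.62392480e-01, -2.71657219e-01,
         7.08073745e-02],
       [ 9.99998206e-01, -1.88167512e-03,  2.15692382e-04,
         1.00691671e-03],
       [-7.18751356e-04, -2.71656354e-01,  9.62394051e-01,
        -1.45128845e-01],
       [ 0.00000000e+00,  0.00000000e+00,  0.00000000e+00,
         1.00000000e+00]])}
```

Call:
send_rows(targets=[[[-0.15,-0.14,-0.1],[0,0,0.05]],[[-0.3,-0.28,-0.15],[0,0,0.1]],[[-0.45,-0.43,-0.15],[0,0,0.15]],[[-0.6,-0.57,-0.15],[0,0,0.2]],[[-0.75,-0.71,-0.15],[0,0,0.25]],[[-0.9,-0.85,-0.15],[0,0,0.3]],[[-0.98,-0.95,-0.15],[0,0,0.339]],[[-0.98,-0.95,-0.15],[0,0,0.339]]], fingers=1)

```text
clock: 1.25
tool_pos: [0.4127, 0.1759, 0.2839]
eef_rot: [0.689, 0.725, -0.001, 0.001]
contact_force: [-0.7, 0.9, -0.2]
opening: 1.002
finger_force: 0.0
```

```bash
python3 plan.py 0.56 -0.113 0.15 3.4
```

```text
t=1.25 [0.4127 0.1759 0.2839] yaw 3.0 q [-0.57  0.4   0.09  2.02 -0.05  0.73 -0.4 ] F [-0.7  0.9 -0.2] op 1.002 0.0
  row [-0.9864, 0.4404, 0.4481] [0.0001, 0.0005, -0.0025]
```

Call:
send_rows(targets=[[[-0.16,0.07,0.05],[0,-0.04,0]],[[-0.32,0.14,0.1],[0,-0.08,0]],[[-0.5,0.22,0.18],[0,-0.12,0]],[[-0.66,0.3,0.26],[0,-0.16,0]],[[-0.82,0.37,0.34],[0,-0.19,0]],[[-0.986,0.44,0.42],[0,-0.22,0]],[[-0.986,0.44,0.42],[0,-0.22,0]],[[-0.986,0.44,0.42],[0,-0.22,0]]])

```text
clock: 2.25
tool_pos: [0.5616, -0.1061, 0.1571]
eef_rot: [0.645, 0.686, -0.232, 0.246]
contact_force: [-0.6, -0.6, 0.4]
opening: 0.998
finger_force: 0.0
```

```bash
cat > wr.py <<'E'
import sys,pickle
from plant import *
from h import *
from scipy.spatial.transform import Rotation as R
def wrist():
    st=get_state(); s=snapshot("wrist")
    T=np.eye(4);T[:3,:3]=R.from_quat(st["eef_rot"]).as_matrix();T[:3,3]=st["tool_pos"]
    s["cam_to_world"]=T@s["T_tool_cam"]; return st,s
if __name__=="__main__":
    st,s=wrist(); n=sys.argv[1]; pickle.dump(s,open(n+".pkl","wb")); cv2.imwrite(f"pics/{n}.png",s["img"]); print(st["clock"],st["tool_pos"],st["q"].round(2))
E
python3 wr.py w1
```

```text
2.25 [ 0.56156786 -0.10605169  0.1571224 ] [-0.57  0.92  0.54  1.91  0.51  0.55 -0.59]
```

View pics/w1.png

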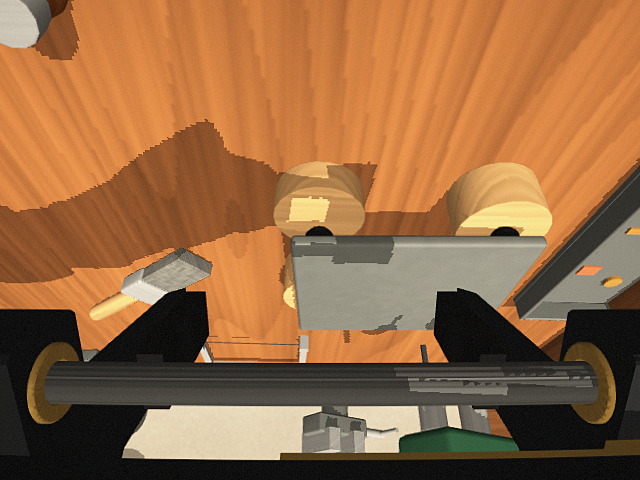

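The wrist view is upside down. It shows the front-left block around (319,195) with the black foot at (319,231), the back-left block at (503,200), and the plate's left edge from (292,238) to (547,237). Next I'll overlay the candidate heights on an enlarged crop.

Run:
```python
from h import *
import pickle
s=pickle.load(open("w1.pkl","rb")); p=np.load("stand.npy")
def W(p,pts,z):
    c,S=np.cos(p[2]),np.sin(p[2]); return np.c_[np.asarray(pts)@np.array([[c,S],[-S,c]])+p[:2],np.full(len(pts),z)]
t=np.linspace(0,2*np.pi,120)
x0,y0,f=262,152,2.66
def mk(draw):
    im=cv2.resize(s["img"][y0:y0+110,x0:x0+300],None,fx=f,fy=f,interpolation=cv2.INTER_CUBIC)
    if draw:
        def poly(P,c): cv2.polylines(im,[np.round((w2p(s,P)-[x0,y0]+.5)*f-.5).astype(int)],True,c,1)
        circ=lambda x,y,z,r,c: poly(W(p,np.c_[x+r*np.cos(t),y+r*np.sin(t)],z),c)
        for z,c in ((0,(255,255,255)),(.033,(0,0,255)),(.027,(0,255,0)),(.021,(255,0,0))): circ(-.07,.055,z,.036,c)
        for z in (0,.04): circ(.07,.055,z,.036,(255,255,255))
        circ(-.07,.055,.04,.008,(255,0,255)); circ(.07,.055,.04,.008,(255,0,255))
        poly(W(p,[(-.09,.075),(.09,.075),(.09,-.075),(-.09,-.075)],.066),(255,255,0))
    return im
cv2.imwrite("pics/w1o.png",np.vstack([mk(0),mk(1)]))
```

```text
(no output)
```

View pics/w1o.png

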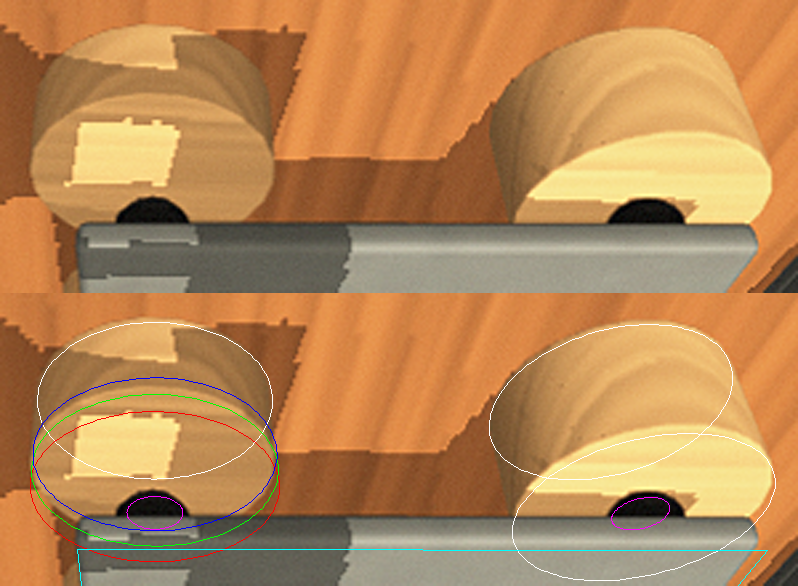

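The back-left block top appears about 6 crop px lower than predicted per 40 mm of height. Correcting for that, the front-left rim at v≈94 in the crop matches 27 mm, so two shims. Now I'll pick shim B.

```bash
python3 plan.py 0.4375 0.1118 0.07 90
```

```text
t=2.30 [ 0.5617 -0.1059  0.1578] yaw 3.5 q [-0.57  0.92  0.54  1.91  0.51  0.55 -0.59] F [-0.2 -1.1 -0. ] op 0.998 0.0
  row [0.7647, -0.3692, -0.2508] [-0.1647, 0.1756, -0.4599]
```

Call:
send_rows(targets=[[[0.08,-0.04,-0.03],[-0.016,0.018,-0.046]],[[0.16,-0.08,-0.07],[-0.033,0.035,-0.092]],[[0.24,-0.12,-0.11],[-0.05,0.053,-0.138]],[[0.32,-0.16,-0.14],[-0.066,0.07,-0.184]],[[0.4,-0.2,-0.17],[-0.082,0.088,-0.23]],[[0.48,-0.24,-0.2],[-0.099,0.105,-0.276]],[[0.57,-0.28,-0.22],[-0.115,0.123,-0.322]],[[0.66,-0.32,-0.24],[-0.132,0.14,-0.368]],[[0.72,-0.35,-0.25],[-0.148,0.158,-0.414]],[[0.765,-0.369,-0.251],[-0.1647,0.1756,-0.46]],[[0.765,-0.369,-0.251],[-0.1647,0.1756,-0.46]],[[0.765,-0.369,-0.251],[-0.1647,0.1756,-0.46]]], fingers=0.6, newtons=50)

```text
clock: 3.8
tool_pos: [0.4381, 0.1102, 0.0705]
eef_rot: [0.002, 1.0, -0.002, 0.001]
contact_force: [-0.2, 0.7, -0.7]
opening: 0.603
finger_force: 0.0
```

```bash
python3 plan.py 0.4375 0.1118 0.0015 90
python3 - <<'E'
from wr import *
st,s=wrist()
m=cv2.inRange(cv2.cvtColor(s["img"],cv2.COLOR_BGR2HSV),(17,140,110),(30,255,255))
nc,l,q,c=cv2.connectedComponentsWithStats(m)
for i in range(1,nc):
    if q[i,4]>1500:
        v,u=np.where(l==i);P=p2w(s,np.c_[u,v],.006)[:,:2];r=cv2.minAreaRect(P.astype(np.float32)*1000);print(q[i],np.round(r[0],1),np.round(r[1],1),r[2])
E
```

```text
t=3.80 [0.4381 0.1102 0.0705] yaw 89.8 q [-0.18  0.81 -0.28  2.2   0.94  0.25  0.27] F [-0.2  0.7 -0.7] op 0.603 0.0
  row [0.0024, 0.0061, 0.2299] [-0.001, 0.0006, -0.0013]
[ 298  235   56  128 6814] [461.3 113.9] [29.5 75.7] 89.9797134399414
```

Call:
send_rows(targets=[[[0.002,0.009,0.08],[-0.001,0.0006,-0.001]],[[0.002,0.009,0.17],[-0.001,0.0006,-0.001]],[[0.002,0.009,0.21],[-0.001,0.0006,-0.001]],[[0.002,0.009,0.23],[-0.001,0.0006,-0.001]],[[0.002,0.009,0.23],[-0.001,0.0006,-0.001]]])

```text
clock: 4.47
tool_pos: [0.4365, 0.113, 0.0008]
eef_rot: [-0.002, 1.0, -0.0, -0.001]
contact_force: [-0.2, -0.0, 0.8]
opening: 0.6
finger_force: 0.0
```

Call:
send_rows(targets=[[[0,0,0],[0,0,0]],[[0,0,0],[0,0,0]],[[0,0,0],[0,0,0]],[[0,0,0],[0,0,0]]], fingers=0.2, newtons=50)

```text
clock: 4.97
tool_pos: [0.437, 0.1128, 0.0006]
eef_rot: [-0.001, 1.0, 0.001, -0.001]
contact_force: [0.3, 0.2, 2.9]
opening: 0.329
finger_force: 50.0
```

```bash
python3 plan.py 0.560 -0.112 0.07 3.4
```

```text
t=4.97 [0.437  0.1128 0.0006] yaw 90.1 q [-0.26  0.96 -0.15  2.21  1.73  0.12 -0.51] F [0.3 0.2 2.9] op 0.329 50.0
  row [-0.4087, -0.7495, -0.233] [-0.0003, -0.0009, 0.4815]
```

Call:
send_rows(targets=[[[0,0,-0.06],[0,0,0]],[[-0.01,-0.02,-0.15],[0,0,0.02]],[[-0.05,-0.09,-0.22],[0,0,0.06]],[[-0.1,-0.17,-0.24],[0,0,0.11]],[[-0.14,-0.26,-0.25],[0,0,0.16]],[[-0.19,-0.35,-0.25],[0,0,0.21]],[[-0.24,-0.43,-0.25],[0,0,0.26]],[[-0.28,-0.52,-0.25],[0,0,0.31]],[[-0.33,-0.6,-0.25],[0,0,0.36]],[[-0.37,-0.68,-0.24],[0,0,0.41]],[[-0.4,-0.73,-0.235],[0,0,0.46]],[[-0.409,-0.75,-0.233],[0,-0.001,0.4815]]])

```text
clock: 6.48
tool_pos: [0.5598, -0.1137, 0.0693]
eef_rot: [0.687, 0.726, -0.001, 0.0]
contact_force: [0.0, 0.1, -1.0]
opening: 0.33
finger_force: 50.0
```

Call:
send_rows(targets=[[[0,0,0],[0,0,0]],[[0,0,0],[0,0,0]]])

```text
clock: 6.72
tool_pos: [0.5595, -0.1111, 0.0698]
eef_rot: [0.685, 0.729, -0.001, -0.0]
contact_force: [1.0, 0.4, -1.6]
opening: 0.328
finger_force: 50.0
```

```bash
python3 plan.py 0.560 -0.112 0.0316 3.4; python3 wr.py w2
```

```text
t=6.72 [ 0.5595 -0.1111  0.0698] yaw 3.6 q [ 0.28  0.88 -0.29  1.85  0.49  0.49 -0.28] F [ 1.   0.4 -1.6] op 0.328 50.0
  row [-0.003, 0.0017, 0.1273] [-0.0005, 0.0001, 0.0009]
6.725 [ 0.5594765  -0.11113532  0.06978916] [ 0.28  0.88 -0.29  1.85  0.49  0.49 -0.28]
```

View pics/w2.png

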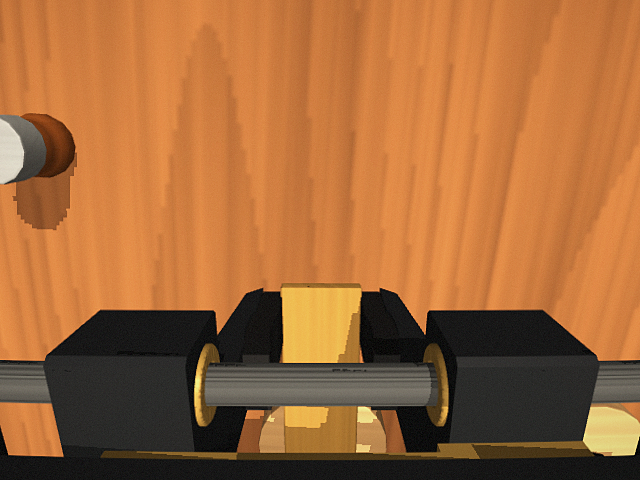

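The shim is held straight at u≈283–358, with the short block directly behind it at u≈260–386, so the lateral alignment is within about 1 mm. Now I'll lower and slide.

Call:
send_rows(targets=[[[-0.003,0.003,0.05],[0,0,0.001]],[[-0.003,0.004,0.1],[0,0,0.001]],[[-0.003,0.004,0.12],[0,0,0.001]],[[-0.003,0.004,0.127],[0,0,0.001]],[[-0.003,0.004,0.127],[0,0,0.001]]])

```text
clock: 7.4
tool_pos: [0.5613, -0.1131, 0.0316]
eef_rot: [0.687, 0.727, -0.001, 0.0]
contact_force: [0.6, 0.5, -1.2]
opening: 0.325
finger_force: 50.0
```

```bash
python3 plan.py 0.5635 -0.162 0.0316 3.4
```

```text
t=7.40 [ 0.5613 -0.1131  0.0316] yaw 3.2 q [ 0.26  0.94 -0.24  1.85  0.51  0.41 -0.31] F [ 0.6  0.5 -1.2] op 0.325 50.0
  row [-0.163, -0.0017, 0.0003] [-0.0002, 0.0003, -0.001]
```

Call:
send_rows(targets=[[[-0.03,0,0],[0,0,0]],[[-0.06,0,0],[0,0,0]],[[-0.09,0,0],[0,0,0]],[[-0.12,0,0],[0,0,0]],[[-0.15,0,0],[0,0,0]],[[-0.163,0,0],[0,0,0]],[[-0.163,0,0],[0,0,0]]])

```text
clock: 8.28
tool_pos: [0.5639, -0.1623, 0.0317]
eef_rot: [0.687, 0.726, -0.001, 0.0]
contact_force: [0.1, -0.2, -0.2]
opening: 0.332
finger_force: 50.0
```

Call:
send_rows(targets=[[[0,0,0.004],[0,0,0]],[[0,0,0.008],[0,0,0]],[[0,0,0.01],[0,0,0]],[[0,0,0.01],[0,0,0]]])

```text
clock: 8.78
tool_pos: [0.5639, -0.1619, 0.0287]
eef_rot: [0.687, 0.727, -0.001, 0.0]
contact_force: [0.0, -0.4, -1.1]
opening: 0.33
finger_force: 50.0
```

Call:
send_rows(targets=[[[0,0,0.002],[0,0,0]],[[0,0,0.004],[0,0,0]],[[0,0,0.005],[0,0,0]],[[0,0,0.005],[0,0,0]]])

```text
clock: 9.28
tool_pos: [0.564, -0.162, 0.0275]
eef_rot: [0.687, 0.727, -0.001, 0.0]
contact_force: [-0.4, 0.6, 2.4]
opening: 0.335
finger_force: 50.0
```

Call:
send_rows(targets=[[[0,0,0.002],[0,0,0]],[[0,0,0.003],[0,0,0]],[[0,0,0.003],[0,0,0]]])

```text
clock: 9.65
tool_pos: [0.564, -0.1619, 0.0271]
eef_rot: [0.687, 0.727, -0.001, 0.0]
contact_force: [-2.4, 1.1, 8.3]
opening: 0.331
finger_force: 50.0
```

Contact with TCP at z≈0.027 and 8 N up, so the block is 27 mm and two shims are needed. Release.

Call:
send_rows(targets=[[[0,0,-0.003],[0,0,0]],[[0,0,-0.003],[0,0,0]],[[0,0,-0.003],[0,0,0]]], fingers=0.5)

```text
clock: 10.02
tool_pos: [0.5639, -0.1621, 0.0271]
eef_rot: [0.687, 0.727, -0.001, 0.0]
contact_force: [0.4, 0.1, -1.3]
opening: 0.496
finger_force: 0.0
```

Call:
send_rows(targets=[[[0,0,-0.04],[0,0,0]],[[0,0,-0.1],[0,0,0]],[[0.06,0,-0.2],[0,0,0]],[[0.2,0,-0.3],[0,0,0]],[[0.3,0,-0.35],[0,0,0]],[[0.3,0,-0.35],[0,0,0]]], fingers=0.6)

```text
clock: 10.78
tool_pos: [0.5603, -0.0687, 0.1348]
eef_rot: [0.685, 0.728, 0.001, 0.001]
contact_force: [-0.1, -0.1, -0.1]
opening: 0.601
finger_force: 0.0
```

```bash
python3 plan.py 0.568 0.0951 0.07 104.7; python3 wr.py w3
```

```text
t=10.78 [ 0.5603 -0.0687  0.1348] yaw 3.5 q [ 0.24  0.77 -0.34  1.84  0.43  0.6  -0.31] F [-0.1 -0.1 -0.1] op 0.601 0.0
  row [0.5435, 0.0581, 0.2165] [0.001, 0.001, -0.5622]
10.775 [ 0.56034448 -0.06874043  0.13483932] [ 0.24  0.77 -0.34  1.84  0.43  0.6  -0.31]
```

View pics/w3.png

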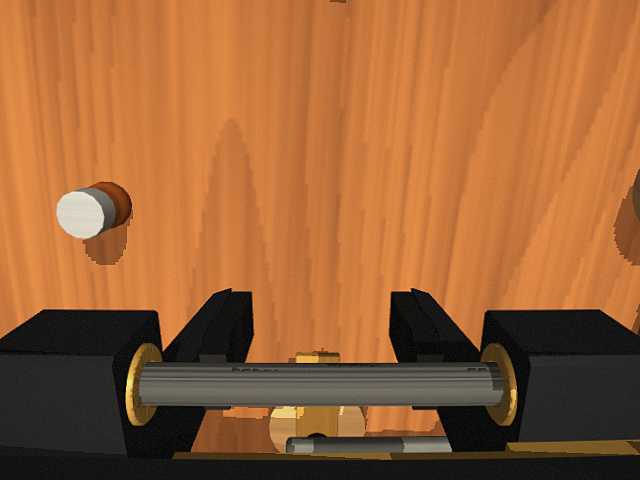

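The first shim (u 297–338) lies centred on the block (270–365), with the foot on it at (317,435). Next is shim D.

Call:
send_rows(targets=[[[0.05,0.005,0.02],[0,0,-0.05]],[[0.1,0.01,0.04],[0,0,-0.105]],[[0.16,0.017,0.06],[0,0,-0.16]],[[0.22,0.023,0.08],[0,0,-0.215]],[[0.28,0.03,0.1],[0,0,-0.27]],[[0.34,0.036,0.12],[0,0,-0.325]],[[0.4,0.042,0.14],[0,0,-0.38]],[[0.46,0.05,0.16],[0,0,-0.435]],[[0.51,0.055,0.19],[0,0,-0.49]],[[0.5435,0.058,0.21],[0.001,0.001,-0.54]],[[0.5435,0.058,0.2165],[0.001,0.001,-0.562]],[[0.5435,0.058,0.2165],[0.001,0.001,-0.562]]])

```text
clock: 12.32
tool_pos: [0.5672, 0.0892, 0.0661]
eef_rot: [-0.123, 0.992, -0.001, -0.003]
contact_force: [0.0, -0.9, -0.5]
opening: 0.605
finger_force: 0.0
```

```bash
python3 plan.py 0.568 0.0951 0.001 104.7
python3 - <<'E'
from wr import *
st,s=wrist()
m=cv2.inRange(cv2.cvtColor(s["img"],cv2.COLOR_BGR2HSV),(17,140,110),(30,255,255))
nc,l,q,c=cv2.connectedComponentsWithStats(m)
for i in range(1,nc):
    if q[i,4]>1500:
        v,u=np.where(l==i);P=p2w(s,np.c_[u,v],.006)[:,:2];r=cv2.minAreaRect(P.astype(np.float32)*1000);print(q[i],np.round(r[0],1),np.round(r[1],1),r[2])
        # near-end centre in shim axis
        a=np.radians(14.7);e=np.array([np.cos(a),np.sin(a)]);n=np.array([-e[1],e[0]])
        print("near end",np.percentile(P@e,0.5),"across mid",(np.percentile(P@n,1)+np.percentile(P@n,99))/2, "tcp",st["tool_pos"][:2]@e,st["tool_pos"][:2]@n)
E
```

```text
t=12.32 [0.5672 0.0892 0.0661] yaw 104.2 q [ 0.15  0.97 -0.7   1.82  0.93  0.73  0.74] F [ 0.  -0.9 -0.5] op 0.605 0.0
  row [-0.0089, 0.0187, 0.217] [-0.0006, -0.0021, -0.0029]
[ 304  243   57  120 6472] [588.  102.3] [69.6 29.5] 15.351448059082031
near end 0.5603282066410433 across mid -0.05023053074822973 tcp 0.5712576442389165 -0.05760172960551857
```

Call:
send_rows(targets=[[[-0.011,0.025,0.08],[-0.0006,-0.002,-0.003]],[[-0.011,0.025,0.16],[-0.0006,-0.002,-0.003]],[[-0.011,0.025,0.2],[-0.0006,-0.002,-0.003]],[[-0.011,0.025,0.217],[-0.0006,-0.002,-0.003]],[[-0.011,0.025,0.217],[-0.0006,-0.002,-0.003]]])

```text
clock: 13.0
tool_pos: [0.5684, 0.0994, 0.0021]
eef_rot: [-0.129, 0.992, 0.001, 0.001]
contact_force: [-0.5, -0.1, 0.7]
opening: 0.598
finger_force: 0.0
```

```bash
python3 plan.py 0.5682 0.0967 0.001 104.7
```

```text
t=13.00 [0.5684 0.0994 0.0021] yaw 104.9 q [ 0.09  1.06 -0.62  1.83  1.05  0.62  0.64] F [-0.5 -0.1  0.7] op 0.598 0.0
  row [0.003, -0.0085, 0.0037] [0.0004, 0.0005, 0.001]
```

Call:
send_rows(targets=[[[0.003,-0.008,0.004],[0,0,0]],[[0.003,-0.008,0.004],[0,0,0]],[[0.003,-0.008,0.004],[0,0,0]],[[0.003,-0.008,0.004],[0,0,0]],[[0.003,-0.008,0.004],[0,0,0]]], fingers=0.2, newtons=50)

```text
clock: 13.62
tool_pos: [0.5682, 0.0968, 0.001]
eef_rot: [-0.13, 0.992, 0.0, 0.001]
contact_force: [-0.6, -1.1, 4.3]
opening: 0.324
finger_force: 50.0
```

```bash
python3 plan.py 0.560 -0.105 0.08 3.4
```

```text
t=13.62 [0.5682 0.0968 0.001 ] yaw 104.9 q [ 0.1   1.06 -0.61  1.83  1.05  0.62  0.64] F [-0.6 -1.1  4.3] op 0.324 50.0
  row [0.1988, -0.6429, -0.264] [0.0007, 0.0002, 0.5639]
```

Call:
send_rows(targets=[[[0,0,-0.06],[0,0,0]],[[0.005,-0.02,-0.15],[0,0,0.03]],[[0.02,-0.06,-0.22],[0,0,0.08]],[[0.04,-0.13,-0.25],[0,0,0.135]],[[0.06,-0.2,-0.264],[0,0,0.19]],[[0.08,-0.27,-0.264],[0,0,0.245]],[[0.105,-0.35,-0.264],[0,0,0.3]],[[0.13,-0.43,-0.264],[0,0,0.355]],[[0.155,-0.5,-0.264],[0,0,0.41]],[[0.18,-0.57,-0.264],[0,0,0.46]],[[0.19,-0.62,-0.264],[0,0,0.515]],[[0.199,-0.643,-0.264],[0.001,0,0.564]]])

```text
clock: 15.12
tool_pos: [0.5599, -0.1055, 0.0803]
eef_rot: [0.688, 0.726, 0.0, 0.0]
contact_force: [-0.1, 0.9, -0.9]
opening: 0.331
finger_force: 50.0
```

Call:
send_rows(targets=[[[0,0,0],[0,0,0]],[[0,0,0],[0,0,0]],[[0,0,0],[0,0,0]]])

```text
clock: 15.5
tool_pos: [0.5599, -0.104, 0.0797]
eef_rot: [0.685, 0.729, -0.0, -0.0]
contact_force: [0.2, -0.8, -0.9]
opening: 0.327
finger_force: 50.0
```

```bash
python3 plan.py 0.5608 -0.110 0.0365 3.4; python3 wr.py w4
```

```text
t=15.50 [ 0.5599 -0.104   0.0797] yaw 3.5 q [ 0.28  0.86 -0.31  1.85  0.5   0.51 -0.3 ] F [ 0.2 -0.8 -0.9] op 0.327 50.0
  row [-0.0203, 0.0019, 0.144] [-0.0001, -0.0001, 0.0007]
15.5 [ 0.55988585 -0.10397803  0.07970192] [ 0.28  0.86 -0.31  1.85  0.5   0.51 -0.3 ]
```

View pics/w4.png

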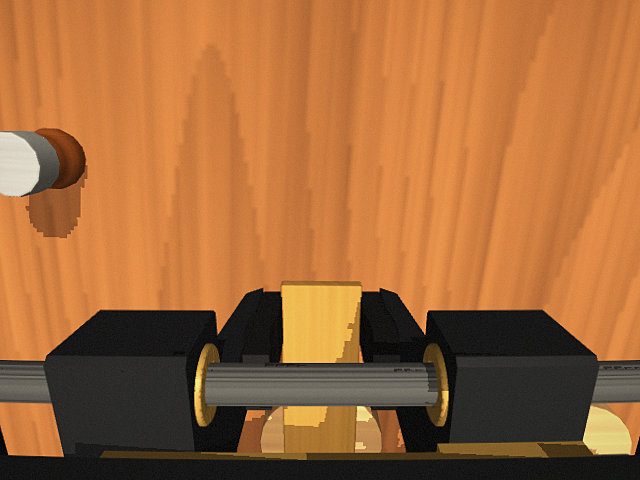

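Shim D is also held straight. The gap is 7 mm for 6 mm, so I'll lower to TCP z≈0.0344 and slide in.

Call:
send_rows(targets=[[[0,0.003,0.05],[0,0,0]],[[0,0.003,0.1],[0,0,0]],[[0,0.003,0.135],[0,0,0]],[[0,0.003,0.148],[0,0,0]],[[0,0.003,0.15],[0,0,0]],[[0,0.003,0.15],[0,0,0]]])

```text
clock: 16.3
tool_pos: [0.561, -0.1048, 0.0348]
eef_rot: [0.686, 0.728, -0.0, 0.0]
contact_force: [0.6, 0.5, -0.7]
opening: 0.331
finger_force: 50.0
```

```bash
python3 plan.py 0.5637 -0.162 0.0344 3.4
```

```text
t=16.30 [ 0.561  -0.1048  0.0348] yaw 3.4 q [ 0.25  0.93 -0.26  1.86  0.53  0.42 -0.34] F [ 0.6  0.5 -0.7] op 0.331 50.0
  row [-0.1908, -0.0023, 0.0016] [0.0, 0.0002, -0.0]
```

Call:
send_rows(targets=[[[-0.02,0,0.001],[0,0,0]],[[-0.04,-0.001,0.0015],[0,0,0]],[[-0.06,-0.001,0.0015],[0,0,0]],[[-0.08,-0.001,0.0015],[0,0,0]],[[-0.09,-0.001,0.0015],[0,0,0]],[[-0.1,-0.001,0.0015],[0,0,0]],[[-0.1,-0.001,0.0015],[0,0,0]]])

```text
clock: 17.18
tool_pos: [0.5622, -0.1351, 0.0341]
eef_rot: [0.686, 0.728, -0.0, 0.0]
contact_force: [0.4, 0.3, -1.0]
opening: 0.331
finger_force: 50.0
```

Call:
send_rows(targets=[[[-0.015,0,0],[0,0,0]],[[-0.03,0,0],[0,0,0]],[[-0.045,0,0],[0,0,0]],[[-0.06,-0.001,0],[0,0,0]],[[-0.075,-0.001,0],[0,0,0]],[[-0.09,-0.001,0],[0,0,0]],[[-0.09,-0.001,0],[0,0,0]]])

```text
clock: 18.05
tool_pos: [0.5634, -0.1626, 0.0341]
eef_rot: [0.686, 0.727, -0.001, 0.0]
contact_force: [-0.3, -0.1, -0.7]
opening: 0.326
finger_force: 50.0
```

Call:
send_rows(targets=[[[0,0,0.002],[0,0,0]],[[0,0,0.003],[0,0,0]],[[0,0,0.003],[0,0,0]]])

```text
clock: 18.42
tool_pos: [0.5635, -0.1622, 0.0337]
eef_rot: [0.686, 0.728, -0.001, 0.0]
contact_force: [-1.2, -1.4, 5.5]
opening: 0.33
finger_force: 50.0
```

Now it rests on the first shim. Release, rise and look.

Call:
send_rows(targets=[[[0,0,-0.002],[0,0,0]],[[0,0,-0.002],[0,0,0]],[[0,0,-0.002],[0,0,0]]], fingers=0.5)

```text
clock: 18.8
tool_pos: [0.5635, -0.1613, 0.0336]
eef_rot: [0.686, 0.728, -0.0, -0.0]
contact_force: [-0.4, -1.0, -0.4]
opening: 0.499
finger_force: 0.0
```

Call:
send_rows(targets=[[[0,0,-0.04],[0,0,0]],[[0,0,-0.1],[0,0,0]],[[0.06,0,-0.2],[0,0,0]],[[0.2,0,-0.28],[0,0,0]],[[0.3,0,-0.3],[0,0,0]],[[0.3,0,-0.3],[0,0,0]]], fingers=0)

```text
clock: 19.55
tool_pos: [0.5591, -0.0685, 0.1259]
eef_rot: [0.684, 0.729, 0.001, 0.001]
contact_force: [-0.8, -0.8, -0.9]
opening: 0.006
finger_force: 0.0
```

```bash
python3 plan.py 0.566 -0.213 0.10 3.4; python3 wr.py w5
```

```text
t=19.55 [ 0.5591 -0.0685  0.1259] yaw 3.7 q [ 0.25  0.79 -0.35  1.85  0.46  0.59 -0.33] F [-0.8 -0.8 -0.9] op 0.006 0.0
  row [-0.4822, -0.0084, 0.0859] [0.0008, -0.0003, 0.0016]
19.55 [ 0.55914096 -0.06851786  0.12593848] [ 0.25  0.79 -0.35  1.85  0.46  0.59 -0.33]
```

View pics/w5.png

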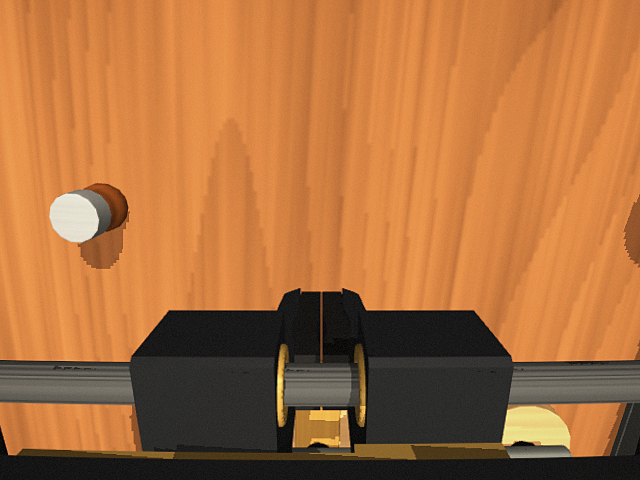

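The top shim lies in line at (318,425). For the press I'll turn the hand 90° so its body stays clear of the drill head.

Call:
send_rows(targets=[[[0,0,0],[0,0,0.055]],[[0,0,0],[0,0,0.0]],[[0,0,0],[0,0,-0.055]],[[-0.02,0,0],[0,0,-0.11]],[[-0.05,0,0.0],[0,0,-0.165]],[[-0.1,0,0.01],[0,0,-0.22]],[[-0.16,0,0.02],[0,0,-0.275]],[[-0.22,-0.003,0.03],[0,0,-0.33]],[[-0.3,-0.005,0.04],[0,0,-0.385]],[[-0.38,-0.008,0.06],[0,0,-0.44]],[[-0.45,-0.008,0.08],[0,0,-0.498]],[[-0.482,-0.008,0.086],[0.001,0,-0.498]]])

```text
clock: 21.1
tool_pos: [0.5628, -0.2203, 0.097]
eef_rot: [-0.023, 1.0, -0.002, -0.002]
contact_force: [-0.2, 0.2, 0.1]
opening: 0.009
finger_force: 0.0
```

```bash
python3 plan.py 0.564 -0.210 0.069 93.4
```

```text
t=21.10 [ 0.5628 -0.2203  0.097 ] yaw 92.6 q [ 0.7   0.96 -0.77  1.72  0.88  0.85  1.14] F [-0.2  0.2  0.1] op 0.009 0.0
  row [-0.006, 0.0345, 0.0931] [-0.0012, -0.0016, -0.0043]
```

Call:
send_rows(targets=[[[-0.004,0.02,0.03],[0,0,-0.003]],[[-0.006,0.03,0.06],[0,0,-0.004]],[[-0.006,0.03,0.08],[0,0,-0.004]],[[-0.006,0.03,0.09],[0,0,-0.004]],[[-0.006,0.03,0.09],[0,0,-0.004]]])

```text
clock: 21.72
tool_pos: [0.5655, -0.2072, 0.0709]
eef_rot: [-0.033, 0.999, -0.001, -0.001]
contact_force: [-0.6, 0.6, 1.1]
opening: 0.0
finger_force: 0.0
```

Call:
send_rows(targets=[[[0,0,0.003],[0,0,0]],[[0,0,0.006],[0,0,0]],[[0,0,0.008],[0,0,0]],[[0,0,0.008],[0,0,0]]])

```text
clock: 22.22
tool_pos: [0.5656, -0.2074, 0.0686]
eef_rot: [-0.033, 0.999, -0.001, -0.001]
contact_force: [-0.7, 0.2, 0.7]
opening: 0.002
finger_force: 0.0
```

Call:
send_rows(targets=[[[0,0,0.004],[0,0,0]],[[0,0,0.008],[0,0,0]],[[0,0,0.009],[0,0,0]],[[0,0,0.009],[0,0,0]]])

```text
clock: 22.72
tool_pos: [0.5656, -0.2073, 0.0663]
eef_rot: [-0.033, 0.999, -0.001, -0.001]
contact_force: [-0.9, 0.1, 4.0]
opening: 0.005
finger_force: 2.3
```

Call:
send_rows(targets=[[[0,0,0.001],[0,0,0]],[[0,0,0.002],[0,0,0]],[[0,0,0.002],[0,0,0]]])

```text
clock: 23.1
tool_pos: [0.5655, -0.2072, 0.0656]
eef_rot: [-0.033, 0.999, -0.001, -0.001]
contact_force: [-1.3, 0.2, 6.4]
opening: 0.007
finger_force: 2.8
```

Call:
send_rows(targets=[[[0,0,0.002],[0,0,0]],[[0,0,0.003],[0,0,0]],[[0,0,0.003],[0,0,0]]])

```text
clock: 23.48
tool_pos: [0.5655, -0.2071, 0.0655]
eef_rot: [-0.033, 0.999, -0.002, -0.001]
contact_force: [-4.6, 1.2, 11.2]
opening: 0.005
finger_force: 5.7
```

Call:
send_rows(targets=[[[0,0,0.001],[0,0,0]],[[0,0,0.001],[0,0,0]],[[0,0,0.001],[0,0,0]],[[0,0,0.001],[0,0,0]]])

```text
clock: 23.98
tool_pos: [0.5655, -0.2072, 0.0654]
eef_rot: [-0.033, 0.999, -0.002, -0.001]
contact_force: [-5.2, 0.2, 14.2]
opening: 0.004
finger_force: 6.7
```

Call:
send_rows(targets=[[[0,0,-0.006],[0,0,0]],[[0,0,-0.015],[0,0,0]],[[0,0,-0.04],[0,0,0]],[[0,0,-0.1],[0,0,0]],[[0,0,-0.2],[0,0,0]],[[0,0.2,-0.3],[0,0,0]],[[0,0.4,-0.3],[0,0,0]],[[0,0.5,-0.3],[0,0,0]],[[0,0.5,-0.3],[0,0,0]]])

```text
clock: 25.1
tool_pos: [0.5564, -0.0539, 0.1554]
eef_rot: [-0.036, 0.999, -0.001, -0.0]
contact_force: [0.1, -0.6, -0.7]
opening: 0.003
finger_force: 0.0
```

Run:
```python
from plant import *
from h import *
import pickle
S0=pickle.load(open("s0.pkl","rb"))
rs=[]
for n,(x0,y0) in {"scene":(190,215),"side":(340,230)}.items():
    im=snapshot(n)["img"]; f=lambda a:cv2.resize(a[y0:y0+125,x0:x0+130],None,fx=3,fy=2.4*1,interpolation=cv2.INTER_CUBIC)
    rs.append(np.hstack([f(S0[n]["img"]),f(im)]))
cv2.imwrite("pics/end.png",np.vstack(rs)); print(get_state()["clock"])
```

```text
25.2
```

View pics/end.png

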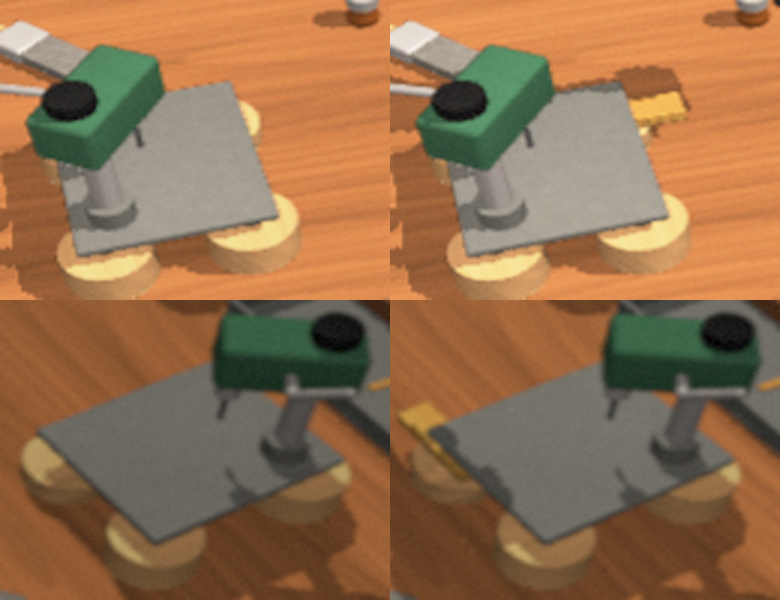

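The before and after crops show the stand in the same place, with the shim stack in line under the front-left corner at (660,105) and (425,430). The jar is where it was. The press reached 14 N without the corner sinking further. Handing in.

```bash
python3 -c "
from plant import *
print(finish_job())"
```

```text
the job is handed in; nothing more can be done
None
```

I slid two brass shims under the short foot (its block is 27 mm tall), pressed the corner with about 14 N without it sinking further, let go, and handed the job in at about 25 s; no verdict came back.

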